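# Refit the grain mill's catch tin to its roller switch

### The job

The grain mill's catch tin has been washed and is standing on its end on the cutting board to drain. Lay it down gently on its base, open side up, in the mouth of the bay under the mill with its lipped end outwards, and let go; then take it again by its lip and ease it into the bay until the roller switch at the back just clicks, and leave it there. Do not push further, for overtravel bends the lever, and leave the board and the other things on the table where they are.

Things in the scene. Friction and masses are not known exactly. Their poses are not given: they have to be found in the camera images.
- tin: Open aluminium catch tin, 180 x 64 wide x 60 mm deep, 3 mm walls, 0.3 kg. Starts stood on its plain end on the board, open side facing away from the robot, part left. Origin: centre of the plain end's outer face. z: along its length to the lipped end (outer face z=180 mm); x: out of the open side (rim x=+30, base x=-30 mm); y: across (sides +-32). Lying on its base, the origin is 30 mm up.
- tin_lip (a point): Middle of the tin's grip lip at x=23, y=0, z=183 mm of the tin's frame. The lip, 60 mm wide, projects 9 mm out of the lipped end at the rim and reaches 14 mm down from it; with the wall it makes a bar 12 mm thick (z=177 to 189 mm) to pinch from above when the tin lies on its base, one finger inside the tin. It lies 53 mm above the table then.
- mill: Electric grain mill, fixed, bay running to the robot's left. Origin: table level, middle of the bay's mouth; x: level, into the bay; y: left when looking in. The bay is bare table between two steel rails 28 mm high from x=0 (flared over 28 mm) to 145 mm, 76 mm apart inside: 6 mm play each side of the tin. Outside the rails, x=0 to 235: base plate and foot 12 mm high, y=-300 to -44 and 44 to 60 mm.
- outlet (a point): Lower end of the flour outlet (18 mm radius) above the bay, at x=115, y=-10, 66 mm above the table in the mill's frame. It hangs from the milling barrel, which runs across over the bay at x=82 to 148 mm, 72 to 138 mm above the table, from the motor housing to y=40 mm.
- hopper_rim (a point): Centre of the steel hopper's rim (45 mm radius), at x=115, y=-100, 222 mm above the table in the mill's frame. Beside it the white motor housing, 140 mm high, fills x=30 to 225, y=-295 to -165 mm.
- lever (a joint): Hinge of the switch's roller lever (rad): 0 at rest, grows as the roller is pressed along the mill's x. The switch clicks at 0.10; beyond 0.22 is harmful overtravel; end stop at 0.27. Its light spring (0.15 N at first touch, 0.3 N at the click) cannot push the resting tin back.
- roller (a point): Axis of the lever's roller, 30 mm above the table: grey, upright, 16 mm across, 12 mm tall, at the end of a 58 mm steel lever on a black switch behind the bay. At rest it is at x=159, y=5 mm in the mill's frame: the tin's end wall meets it at x=151 mm, clicks it at 156.6 (5.6 mm on), and is in overtravel at 163.5; about 160 mm is the middle.
- board: Small wooden cutting board, 240 x 160 x 16 mm, loose; origin at the centre of its underside.
- mug: Red plastic thermal mug with a black twist cap, 83 mm across, 160 mm high; bystander, loose; origin under its centre.
- bowl: Grey silicone bowl, 148 mm across, 58 mm high; bystander, loose; origin under its centre.
- lunch_tin: Closed aluminium tin with a clip lid, 154 x 99 x 58 mm; bystander, loose (not the catch tin); origin under its centre.
- grain_jar: Glass jar with metal cap, 90 mm across, 140 mm high; bystander, loose; origin under its centre.
- spoon: Wooden spoon, 210 mm long, lying flat; bystander, loose.
There are look-alikes about, which are no part of the job. What is shaped like the tin but orange or pink is not meant.

How it is judged (in metres and radians):
On the way:
1. the tin lies on its base, open side up, in the mouth of the bay with its lipped end outwards, let go, and the switch is not yet touched (angle between tin's own x axis and vertical below 0.1 rad and height (world z) of tin below 0.045 m and horizontal distance between tin and roller below 0.22 m and z of roller in the frame of tin below 0 m and value of joint lever below 0.03 rad and contact force between the fingers and tin below 0.1 N), for 0.2 s.
At the end, for the whole second after the job is handed in: The tin rests flat on its base (within 0.06 rad) between the rails, lined up with the bay (within 0.12 rad and 12 mm), plain end inwards, released and still, with its end wall holding the switch lever between its click (0.10 rad) and overtravel (0.22 rad) (value of joint lever between 0.1 and 0.22 rad and angle between tin's own x axis and vertical below 0.06 rad and angle between the z axis of tin and the x axis of mill, either way round below 0.12 rad and z of roller in the frame of tin below 0 m and x of tin in the frame of mill above 0.15 m and y of tin in the frame of mill between -0.012 and 0.012 m and z of tin in the frame of mill below 0.036 m and linear speed of tin below 0.01 m/s and contact force between the fingers and tin below 0.1 N); the robot touches nothing.
It fails at once if the switch lever is driven into overtravel (beyond 0.22 rad) (value of joint lever above 0.22 rad).
It fails at once if the tin is let topple or is dropped from more than about 25 mm (angular speed of tin above 8 rad/s or (linear speed of tin above 0.7 m/s and contact force between the fingers and tin below 0.1 N)).
It fails at once if a bystander (mug, bowl, lidded tin, jar, spoon) or the board is shifted more than 30 mm (distance of any of mug, bowl, lunch_tin, grain_jar, spoon, board from where it was at the start of the episode above 0.03 m).
It also fails if it takes over 61 s, if anything falls off the work surface, if the arm or the gripper's body presses on something with over 40 N, if the wrist force passes 120 N, or if a joint passes its speed limit or range.

### The arm

A 6-joint arm with a two-finger parallel gripper is mounted at the origin on the work surface. World frame = base frame: x ahead of the robot, y to its left, z up, the work surface at z = 0. Lengths are in mm, angles in rad, forces in N, time in s.
With the tool pointing down it reaches from about 350 to 975 mm from the base axis. Payload 7.1 kg.
Tool frame: the origin (TCP) lies between the finger pads; the fingertips stand 19 mm ahead of it and the grasp point (between the pads) is the TCP; z points along the fingers, y is the line along which they close (so a half turn about z gives the same grasp; the last joint's range is limited). The gripper opens to 88 mm and grips with 3 to 60 N. Pads are 20 mm wide; open, the fingers measure 115 mm over their backs; the gripper's body (75 mm by 178 mm) begins 61 mm behind the grasp point.
Start: joints at [1.25, 0.423, 1.63, -0, 1.089, -0.019], TCP at [185.743, 596.745, 241.675] pointing down, gripper open.
Joint ranges: [-3, 3], [-0.9, 2.11], [0.09, 2.58], [-1.31, 4.45], [0.11, 2.69], [-2.54, 2.54]. Speed limits (rad/s): [2.39, 2.39, 3.01, 3.14, 3.14, 3.14].

### API

Orientations are given as a rotation vector (axis times angle).
In Python, from workcell import ctrl gives the robot as it stands.
- The arm moves only by the tool arm_command, never from a script. Its argument "series" is a list of rows, each an object with "linear": the shift along the tool's x, y, z in m, a list of three; "turn": the turn about the tool's z in rad. A call has 1 to 10 rows; each row shifts and turns the commanded pose from where the row before left it, along the tool's axes as they then stand; what a row does not reach is not made up. A row lasts 1/10 s, in which the tool goes at most 50 mm and 8.59 degrees, less where a joint would pass 70% of its speed; a pose out of reach is approached as far as the arm can. A call with a gripper value outside its range is refused whole. "jaw" is the opening, from -1 (shut) to 1 (fully open), set as the call begins (left out, the last holds). The fingers move at their own pace and stop on an object; the grip force is fixed at half the most. Time passes only in rows, so rows that do not move let the fingers close. It gives the time, the measured TCP pose, the force, the opening and the grip force at its end, in the units of the state.
- ctrl.get_obs(): the state, without advancing time (a new reading comes with each control period).
- ctrl.get_image(name): name is "scene" or "side" or "wrist"; returns a dict with "frame" (420x560x3 uint8, blue, green, red), "fx", "fy", "cx", "cy" (pixels), "rvec" (rotation vector, rad) and "tvec" (3), from world to camera coordinates, as OpenCV has them. Camera axes: x right, y down, z forward; pixel columns grow to the right and rows downward; lengths in mm; the calibration is good to about 2 mm. A picture is of the moment at which its call begins. There is no depth.
- ctrl.close_job(): hands the job in; it is judged then, once.
The state is a dict: "t": time; "qpos": joint angles; "qvel": joint speeds; "joint_torque": joint torques, N m; "ee_pos": TCP position; "orientation": TCP orientation; "ft_force": force on the tool from outside, world axes, zero at the start; "moment": the same for the moment, N m; "width": finger opening in mm; "grasp_force": force on a finger pad.
Only numpy, scipy, OpenCV 4.12 (cv2) and the standard library are available. Lean on these libraries where they do the work, as an engineer would, in place of code of your own. Each camera call takes 0.05 s, during which the arm holds its last target. There are 200 camera calls.

## Working session

There is one attempt and no reset: what is moved stays moved. The work goes in short steps, Python scripts to look and compute and a tool call to move; the robot and the scene stay as the last step left them, time stands still between calls to the robot, and variables do not carry over. Pictures are saved under pics/ and viewed, at most 10 in all, crops included, and the job is handed in when it is done.

Besides the shell and the picture viewer there is one more tool, called after "Request:" by a JSON object that holds its "method" and its "body", one argument or row to a line. arm_command: Moves the arm, as the interface text tells. Its arguments: {"type":"object","properties":{"series":{"type":"array"},"jaw":{"type":"number"}},"required":["series"]}

```bash
mkdir -p pics
python3 - <<'E'
from workcell import ctrl
import cv2,numpy as np
o=ctrl.get_obs();print({k:np.round(v,3) for k,v in o.items()})
for n in("scene","side","wrist"):
    d=ctrl.get_image(n);cv2.imwrite(f"pics/{n}0.png",d["frame"])
    R=cv2.Rodrigues(np.array(d["rvec"],float))[0];print(n,d["fx"],d["cx"],d["cy"],"cam",np.round(-R.T@np.array(d["tvec"]).ravel()),np.round(R,3).tolist())
E
```

```text
{'t': np.float64(0.0), 'qpos': array([ 1.25 ,  0.424,  1.631, -0.   ,  1.089, -0.019]), 'qvel': array([ 0.001,  0.001,  0.002,  0.   ,  0.001, -0.002]), 'joint_torque': array([ 2.0000e-03, -5.4463e+01, -2.7367e+01,  6.5000e-02,  2.3000e-02,
       -0.0000e+00]), 'ee_pos': array([185.583, 596.271, 240.916]), 'orientation': array([-4.720e-01, -3.106e+00,  2.000e-03]), 'ft_force': array([ 1.278, -0.523,  0.073]), 'moment': array([ 0.08 , -0.015, -0.044]), 'grasp_force': np.float64(0.0), 'width': np.float64(87.465)}
scene 467.8135141856458 281.1458677456388 221.719741742686 cam [1225.  988. 1006.] [[-0.812, 0.584, 0.015], [0.323, 0.47, -0.822], [-0.486, -0.662, -0.57]]
side 472.66033605206314 278.6122821756735 205.16945479586394 cam [   87. -1354.   979.] [[0.966, -0.257, 0.024], [-0.11, -0.492, -0.863], [0.234, 0.832, -0.504]]
wrist 342.49146466416374 279.40298234727993 206.20913709887694 cam [107. 620. 384.] [[0.297, 0.955, -0.001], [0.914, -0.284, 0.291], [0.278, -0.088, -0.957]]
```

View pics/scene0.png

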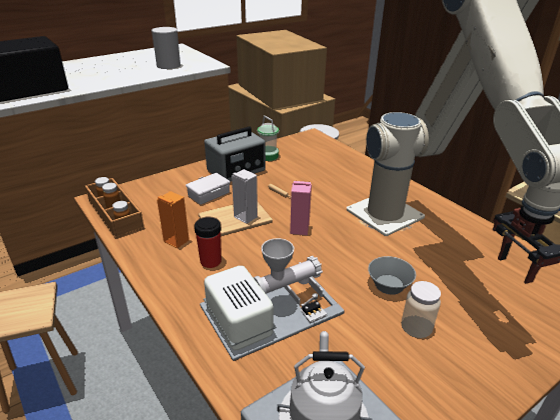

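View pics/side0.png

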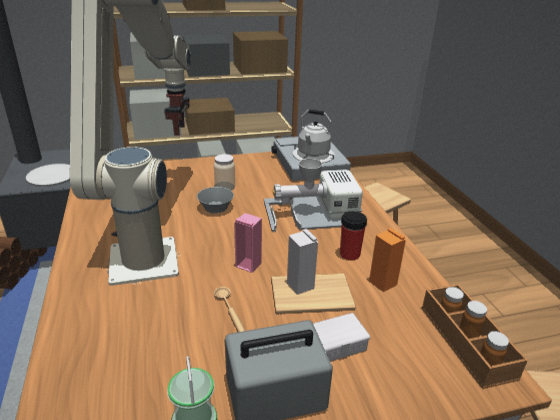

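The silver tin stands on the board at scene (244,197) and side (302,262). The look-alikes are orange (scene 173,220; side 388,262) and pink (scene 301,208; side 248,243). Silver on the board fits the description. Next I'll enlarge the tin and the bay to confirm.

Run:
```python
import cv2,numpy as np
s=cv2.imread("pics/scene0.png");d=cv2.imread("pics/side0.png")
def c(im,x,y,w,h,f):return cv2.resize(im[y:y+h,x:x+w],(400,300),interpolation=cv2.INTER_CUBIC)
# each 100x75 => x4
a=np.vstack([np.hstack([c(s,195,163,100,75,4),c(d,250,225,100,75,4)]),np.hstack([c(s,240,245,120,90,4),c(d,250,155,120,90,4)])])
cv2.imwrite("pics/crop1.png",a)
```

```text
(no output)
```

View pics/crop1.png

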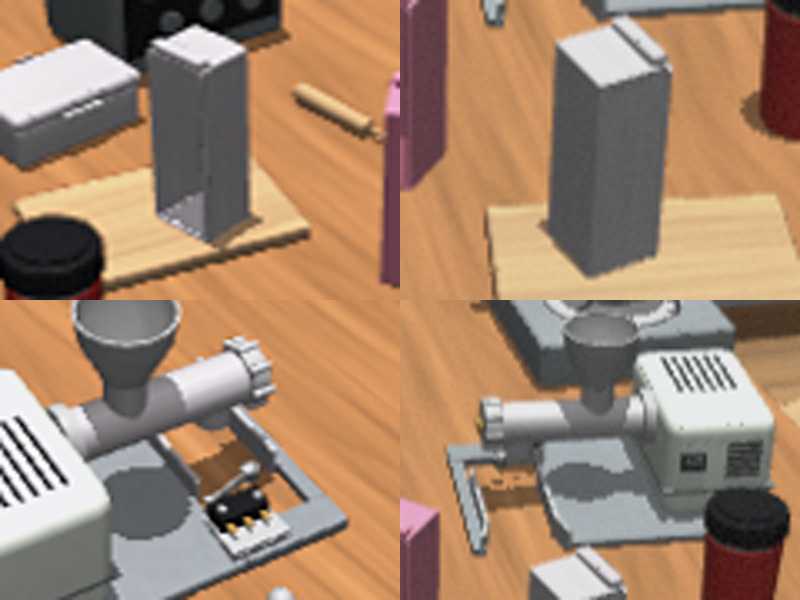

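The crop confirms it: the silver tin with a lip is on the board, its open side facing the scene camera. The bay is open toward −y, and the roller is at about scene (315,295).

```bash
cat > h.py <<'E'
from workcell import ctrl
import cv2,numpy as np
from scipy.spatial.transform import Rotation as Ro
def cam(n,save=None):
    d=ctrl.get_image(n)
    if save: cv2.imwrite(save,d["frame"])
    R=cv2.Rodrigues(np.array(d["rvec"],float))[0]
    K=np.array([[d["fx"],0,d["cx"]],[0,d["fy"],d["cy"]],[0,0,1]])
    return dict(K=K,R=R,t=np.array(d["tvec"],float).ravel(),im=d["frame"])
def onz(c,u,v,z):
    C=-c["R"].T@c["t"];r=c["R"].T@np.linalg.inv(c["K"])@[u,v,1];return C+r*(z-C[2])/r[2]
def tri(c1,p1,c2,p2):
    X=cv2.triangulatePoints(c1["K"]@np.c_[c1["R"],c1["t"]],c2["K"]@np.c_[c2["R"],c2["t"]],np.array(p1,float),np.array(p2,float));return (X[:3]/X[3]).ravel()
def proj(c,X):
    p=c["K"]@(c["R"]@np.array(X,float)+c["t"]);return p[:2]/p[2]
def mill(p,X):  # p=(x,y,yaw) mill->world
    c,s=np.cos(p[2]),np.sin(p[2]);return np.array([p[0]+c*X[0]-s*X[1],p[1]+s*X[0]+c*X[1],X[2]])
E
python3 - <<'E'
from h import *
from scipy.optimize import least_squares
s=cam("scene");d=cam("side")
P=np.round
print("tin top scene",[P(onz(s,*p,196)[:2]) for p in[(232.5,173.5),(243,169.7),(256.7,173.7)]])
print("tin bot scene",[P(onz(s,*p,16)[:2]) for p in[(233.7,215.5),(248.2,223.7),(256.7,216.7)]])
print("tin top side",[P(onz(d,*p,196)[:2]) for p in[(288.75,236.2),(300.75,246.7),(317,242),(305.5,229)]])
print("tin bot side",[P(onz(d,*p,16)[:2]) for p in[(287.5,282.5),(297.5,294.2),(314.5,288)]])
obs=[(s,(278,249),(115,-100,222)),(d,(310.3,163.1),(115,-100,222)),(s,(315,295.1),(159,5,36)),(s,(344.1,311),(235,60,12)),(d,(274,230.6),(0,60,12)),(d,(264,199.5),(235,60,12))]
f=lambda q:np.concatenate([proj(c,mill((q[0]*100,q[1]*100,q[2]),X))-u for c,u,X in obs])
r=least_squares(f,[5,2,1.57],loss="soft_l1");print(r.x,P(r.fun.reshape(-1,2),1).tolist())
print("hop tri",P(tri(s,(278,249),d,(310.3,163.1))))
E
```

```text
tin top scene [array([ 501., -295.]), array([ 455., -298.]), array([ 431., -246.])]
tin bot scene [array([ 504., -297.]), array([ 488., -221.]), array([ 437., -241.])]
tin top side [array([ 433., -245.]), array([ 452., -304.]), array([ 505., -292.]), array([ 493., -219.])]
tin bot side [array([ 437., -240.]), array([ 452., -300.]), array([ 512., -285.])]
[5.31674481 0.69155238 1.49712363] [[-0.5, -0.1], [0.6, -0.6], [-0.3, -0.0], [0.3, -1.1], [-0.5, -1.4], [-0.4, -1.0]]
hop tri [637. 176. 220.]
```

Tin: centre about (474,−262), open side at about 16°, consistent across both views (sides measure 60–62 mm). Mill mouth: about (532,69), yaw 1.497. I'll fly over at height, with a wrist look to follow.

Request:
{"method": "arm_command", "body": {
  "series": [
    {"linear": [0, 0, -0.04], "turn": 0},
    {"linear": [0, 0, -0.04], "turn": 0},
    {"linear": [-0.0265, -0.037, 0], "turn": 0},
    {"linear": [-0.0265, -0.037, 0], "turn": 0},
    {"linear": [-0.0265, -0.037, 0], "turn": 0},
    {"linear": [-0.0265, -0.037, 0], "turn": 0},
    {"linear": [-0.0265, -0.037, 0], "turn": 0},
    {"linear": [-0.0265, -0.037, 0], "turn": 0},
    {"linear": [-0.0265, -0.037, 0], "turn": 0},
    {"linear": [-0.0265, -0.037, 0], "turn": 0}
  ],
  "jaw": 1
}}

```text
t: 1.25
ee_pos: [300.3, 249.4, 321.8]
orientation: [0.471, 3.106, 0.001]
ft_force: [1.3, -0.0, -0.2]
width: 87.9
grasp_force: 0.0
```

Request:
{"method": "arm_command", "body": {
  "series": [
    {"linear": [-0.0265, -0.037, 0], "turn": 0},
    {"linear": [-0.0265, -0.037, 0], "turn": 0},
    {"linear": [-0.0265, -0.037, 0], "turn": 0},
    {"linear": [-0.0265, -0.037, 0], "turn": 0},
    {"linear": [-0.0265, -0.037, 0], "turn": 0},
    {"linear": [-0.0265, -0.037, 0], "turn": 0},
    {"linear": [-0.0265, -0.037, 0], "turn": 0},
    {"linear": [-0.0265, -0.037, 0], "turn": 0},
    {"linear": [-0.0265, -0.037, 0], "turn": 0},
    {"linear": [-0.0265, -0.037, 0], "turn": 0}
  ]
}}

```text
t: 2.25
ee_pos: [443.3, -183.0, 321.8]
orientation: [0.473, 3.105, 0.0]
ft_force: [0.9, 0.9, -0.7]
width: 87.9
grasp_force: 0.0
```

Request:
{"method": "arm_command", "body": {
  "series": [
    {"linear": [-0.0265, -0.037, 0], "turn": 0},
    {"linear": [0, 0, 0], "turn": 0.142},
    {"linear": [0, 0, 0], "turn": 0.142},
    {"linear": [0, 0, 0], "turn": 0.142},
    {"linear": [0, 0, 0], "turn": 0.142},
    {"linear": [0, 0, 0], "turn": 0.142},
    {"linear": [0, 0, 0], "turn": 0.142},
    {"linear": [0, 0, 0], "turn": 0.142},
    {"linear": [0, 0, 0], "turn": 0.142},
    {"linear": [0, 0, 0], "turn": 0.142}
  ]
}}

```text
t: 3.25
ee_pos: [457.4, -224.1, 321.6]
orientation: [-2.238, -2.205, 0.0]
ft_force: [0.2, 0.3, 0.0]
width: 87.8
grasp_force: 0.0
```

Request:
{"method": "arm_command", "body": {
  "series": [
    {"linear": [0, 0, 0], "turn": 0.142},
    {"linear": [0, 0, 0], "turn": 0.142},
    {"linear": [0, 0, 0], "turn": 0.142},
    {"linear": [0, 0, 0], "turn": 0.142},
    {"linear": [0, 0, 0], "turn": 0.142},
    {"linear": [0, 0, 0], "turn": 0.142},
    {"linear": [0, 0, 0], "turn": 0.142},
    {"linear": [0, 0, 0], "turn": 0.142},
    {"linear": [0, 0, 0], "turn": 0.142},
    {"linear": [0, 0, 0], "turn": 0}
  ]
}}

```text
t: 4.25
ee_pos: [457.4, -224.1, 321.7]
orientation: [-3.11, -0.442, 0.0]
ft_force: [0.5, -0.5, -0.4]
width: 87.8
grasp_force: 0.0
```

Run:
```python
from h import *
o=ctrl.get_obs();print(o["t"],np.round(o["ee_pos"],1),np.round(Ro.from_rotvec(o["orientation"]).as_matrix(),3).tolist(),np.round(o["qpos"],2))
s=cam("scene","pics/scene1.png");d=cam("side","pics/side1.png");w=cam("wrist","pics/wrist1.png")
P=np.round
print("mug",P(onz(s,208,226,160)),P(onz(d,353.5,219,160)))
print("pink bot",[P(onz(s,*p,0)[:2]) for p in[(291,233),(309,235)]],[P(onz(d,*p,0)[:2]) for p in[(236,262),(249,271),(261,257)]])
print("board",[P(onz(d,*p,16)[:2]) for p in[(272,277),(350,276),(354,306),(275,310)]])
np.savez("w1.npz",**w)
```

```text
4.25 [ 457.4 -224.1  321.7] [[0.96, 0.279, -0.0], [0.279, -0.96, 0.0], [-0.0, -0.0, -1.0]] [-0.48  0.16  1.8  -0.    1.18  0.81]
mug [ 705. -105.  160.] [ 685. -144.  160.]
pink bot [array([ 379., -102.]), array([333., -55.])] [array([302., -77.]), array([ 335., -135.]), array([391., -69.])]
board [array([ 396., -202.]), array([ 643., -255.]), array([ 600., -390.]), array([ 367., -352.])]
```

View pics/wrist1.png

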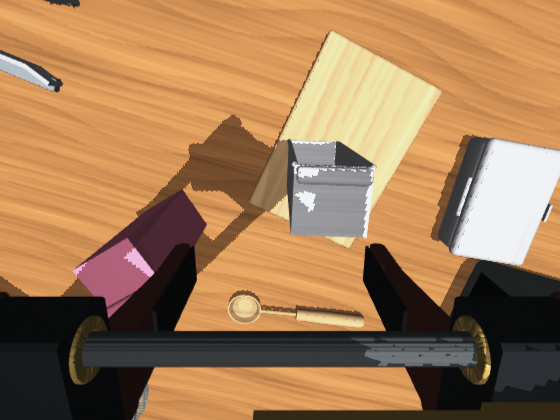

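The wrist view shows the tin's top at (291–375, 165–237), with the base edge corners at (291,236) and (367,237) and the lip at the upper edge.

Run:
```python
from h import *
w=np.load("w1.npz")
pts=[onz(w,*p)for p in[(291,236,196),(367,237,196),(298,182,205),(372,184,205)]]
print(np.round(pts,1).tolist());a,b=pts[0],pts[1]
print("edge",b-a,np.linalg.norm(b-a))
yt=(a-b)[:2]/np.linalg.norm(a-b);x=np.array([yt[1],-yt[0]]);print("xdir",x,np.degrees(np.arctan2(x[1],x[0])))
c=(a+b)[:2]/2+30*x;print("centre",c, "edge->lip",((pts[2]+pts[3])/2-(a+b)/2)[:2]@x)
```

```text
[[431.5, -241.5, 196.0], [448.9, -303.4, 196.0], [479.6, -232.1, 205.0], [494.4, -287.9, 205.0]]
edge [ 17.39791941 -61.85262159   0.        ] 64.25289407906631
xdir [0.96264336 0.27077254] 15.71024272048681
centre [ 469.04114091 -264.31126684] edge->lip 48.46684149922189
```

Request:
{"method": "arm_command", "body": {
  "series": [
    {"linear": [-0.005, 0.042, 0], "turn": 0.008},
    {"linear": [0, 0, 0.04], "turn": 0},
    {"linear": [0, 0, 0.04], "turn": 0},
    {"linear": [0, 0, 0.03], "turn": 0},
    {"linear": [0, 0, 0.025], "turn": 0},
    {"linear": [0, 0, 0.02], "turn": 0},
    {"linear": [0, 0, 0], "turn": 0}
  ]
}}

```text
t: 5.1
ee_pos: [462.9, -264.9, 164.1]
orientation: [-3.108, -0.435, 0.007]
ft_force: [-0.7, 0.4, -1.1]
width: 87.8
grasp_force: 0.0
```

Request:
{"method": "arm_command", "body": {
  "series": [
    {"linear": [0, 0, 0], "turn": 0},
    {"linear": [0, 0, 0], "turn": 0},
    {"linear": [0, 0, 0], "turn": 0},
    {"linear": [0, 0, 0], "turn": 0},
    {"linear": [0, 0, 0], "turn": 0},
    {"linear": [0, 0, 0], "turn": 0}
  ],
  "jaw": -1
}}

```text
t: 5.7
ee_pos: [465.1, -266.2, 167.9]
orientation: [3.11, 0.432, 0.003]
ft_force: [-1.3, 0.9, 7.7]
width: 64.5
grasp_force: 29.7
```

Request:
{"method": "arm_command", "body": {
  "series": [
    {"linear": [0, 0, -0.01], "turn": 0},
    {"linear": [0, 0, -0.02], "turn": 0},
    {"linear": [0, 0, -0.03], "turn": 0},
    {"linear": [0, 0, -0.03], "turn": 0},
    {"linear": [0, 0, -0.02], "turn": 0},
    {"linear": [0, 0, 0], "turn": 0}
  ]
}}

```text
t: 6.3
ee_pos: [465.7, -266.6, 279.8]
orientation: [3.108, 0.431, 0.007]
ft_force: [-0.0, 0.1, -4.2]
width: 64.3
grasp_force: 29.8
```

Request:
{"method": "arm_command", "body": {
  "series": [
    {"linear": [0.01, -0.0193, 0], "turn": 0},
    {"linear": [0.02, -0.0385, 0], "turn": 0},
    {"linear": [0.02, -0.0385, 0], "turn": 0},
    {"linear": [0.02, -0.0385, 0], "turn": 0},
    {"linear": [0.02, -0.0385, 0], "turn": 0},
    {"linear": [0.02, -0.0385, 0], "turn": 0},
    {"linear": [0.02, -0.0385, 0], "turn": 0},
    {"linear": [0.02, -0.0385, 0], "turn": 0},
    {"linear": [0, 0, 0], "turn": 0}
  ]
}}

```text
t: 7.2
ee_pos: [530.1, 57.1, 275.3]
orientation: [-3.109, -0.439, 0.002]
ft_force: [0.1, -0.8, -3.4]
width: 64.1
grasp_force: 29.9
```

Request:
{"method": "arm_command", "body": {
  "series": [
    {"linear": [0, 0, 0], "turn": -0.122},
    {"linear": [0, 0, 0], "turn": -0.122},
    {"linear": [0, 0, 0], "turn": -0.122},
    {"linear": [0, 0, 0], "turn": -0.122},
    {"linear": [0, 0, 0], "turn": -0.122},
    {"linear": [0, 0, 0], "turn": -0.122},
    {"linear": [0, 0, 0], "turn": -0.122},
    {"linear": [0, 0, 0], "turn": -0.122},
    {"linear": [0, 0, 0], "turn": -0.122},
    {"linear": [0, 0, 0], "turn": -0.122}
  ]
}}

```text
t: 8.2
ee_pos: [529.1, 52.0, 275.3]
orientation: [-2.297, -2.141, 0.003]
ft_force: [0.1, -0.2, -3.6]
width: 63.9
grasp_force: 29.9
```

Run:
```python
from h import *
o=ctrl.get_obs();print(o["t"],np.round(o["ee_pos"],1),np.round(Ro.from_rotvec(o["orientation"]).as_matrix(),3).tolist(),np.round(o["qpos"],2),o["width"],o["ft_force"])
w=cam("wrist","pics/wrist2.png")
np.savez("w2.npz",**w)
im=w["im"].copy();p0=(532,69,1.497)
for X in[(0,-38,28),(145,-38,28),(0,38,28),(145,38,28),(0,60,12),(0,-44,12),(0,-300,12)]:
    u=proj(w,mill(p0,X));cv2.drawMarker(im,tuple(int(v) for v in u),(0,255,0),0,10);print(X,u)
s=cam("side");c=cv2.resize(s["im"][120:300,180:420],(560,420))
cv2.imwrite("pics/w2.png",cv2.resize(np.hstack([im,c]),(800,300)))
```

```text
8.2 [529.1  52.  275.3] [[0.07, 0.998, -0.003], [0.998, -0.07, -0.0], [-0.001, -0.003, -1.0]] [ 0.08  0.25  1.8  -0.    1.09  0.15] 63.87807556376374 [ 0.08846541 -0.18593087 -3.61046291]
(0, -38, 28) [316.35786186 159.25698825]
(145, -38, 28) [321.3961852   17.66317458]
(0, 38, 28) [249.96357597 158.96190486]
(145, 38, 28) [246.92006335  17.41906385]
(0, 60, 12) [232.63896258 156.70821781]
(0, -44, 12) [320.07291267 157.09524101]
(0, -300, 12) [535.83293212 158.05029489]
```

View pics/w2.png

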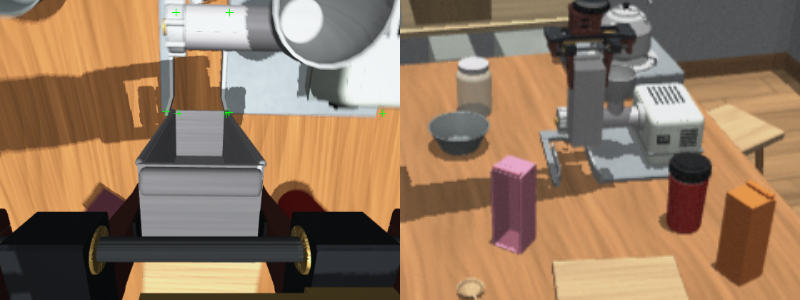

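The markers roughly match. The rails straddle x≈197 while the markers centre on 202, so I'll enlarge the mouth to check.

Run:
```python
import cv2
im=cv2.imread("pics/wrist2.png")[55:235,190:390]
cv2.imwrite("pics/w2c.png",cv2.resize(im,(666,600),interpolation=cv2.INTER_CUBIC))
```

```text
(no output)
```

View pics/w2c.png

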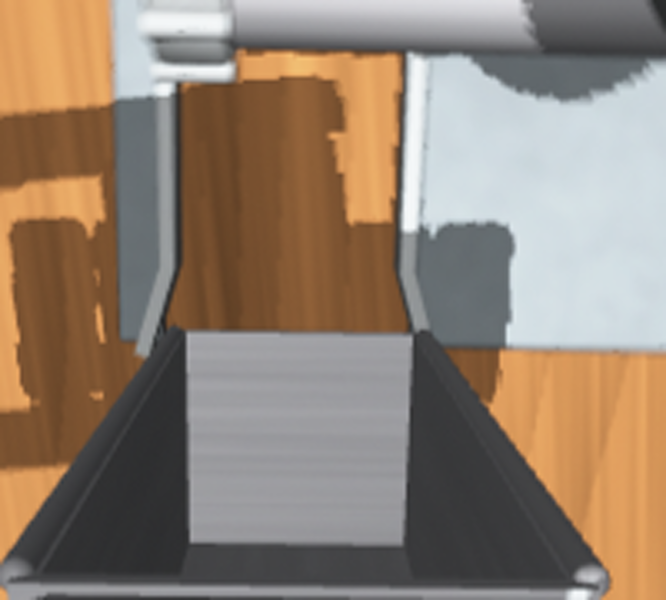

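Run:
```python
from h import *
w=np.load("w2.npz");f=lambda u,v,z:onz(w,190+u/3.33,55+v/3.33,z)[:2]
pts=dict(L1=f(176,100,28),L2=f(177,262,28),R1=f(406,70,28),R2=f(401,262,28),P1=f(113,60,12),P2=f(121,335,12),F1=f(510,349,12),F2=f(660,349,12))
for k,v in pts.items():print(k,np.round(v,1))
for a,b in[("L2","L1"),("R2","R1"),("P2","P1"),("F2","F1")]:
    e=pts[b]-pts[a];print(a,np.arctan2(e[1],e[0]))
th=1.497;x=np.array([np.cos(th),np.sin(th)]);y=np.array([-x[1],x[0]])
o=np.array([532,69])
for k,v in pts.items():print(k,"mill",np.round([(v-o)@x,(v-o)@y],1))
c=[onz(w,190+u/3.33,55+v/3.33,123)[:2] for u,v in[(187,332),(412,332),(190,545),(405,545)]]
print("tin bottom",[np.round([(v-o)@x,(v-o)@y],1).tolist() for v in c])
```

```text
L1 [494.1 151.9]
L2 [489.2 100.6]
R1 [568.6 155.7]
R2 [564.4  95.4]
P1 [472.7 166.7]
P2 [464.8  75.3]
F1 [603.2  60.6]
F2 [656.7  56.9]
L2 1.476020411940978
R2 1.5008470264243956
P2 1.4843993112471197
F2 3.0722655527033633
L1 mill [79.9 43.9]
L2 mill [28.4 45. ]
R1 mill [ 89.2 -30.1]
R2 mill [ 28.7 -30.3]
P1 mill [93.  66.3]
P2 mill [ 1.3 67.4]
F1 mill [ -3.1 -71.6]
F2 mill [  -2.9 -125.2]
tin bottom [[19.1, 32.7], [19.4, -25.6], [-39.3, 33.3], [-39.0, -25.7]]
```

The rails sit 7 mm toward mill +y of my first fit. Revised mouth: (525,66.5), yaw 1.497. I'll shift 5 mm sideways and lower.

Request:
{"method": "arm_command", "body": {
  "series": [
    {"linear": [-0.005, -0.005, 0], "turn": 0},
    {"linear": [0, 0, 0.02], "turn": 0},
    {"linear": [0, 0, 0.03], "turn": 0},
    {"linear": [0, 0, 0.03], "turn": 0},
    {"linear": [0, 0, 0.02], "turn": 0},
    {"linear": [0, 0, 0.012], "turn": 0},
    {"linear": [0, 0, 0.006], "turn": 0},
    {"linear": [0, 0, 0], "turn": 0},
    {"linear": [0, 0, 0], "turn": 0}
  ]
}}

```text
t: 9.2
ee_pos: [525.4, 48.2, 159.5]
orientation: [2.303, 2.135, 0.002]
ft_force: [-0.2, -0.1, -3.3]
width: 64.5
grasp_force: 29.9
```

Request:
{"method": "arm_command", "body": {
  "series": [
    {"linear": [0, 0, 0.002], "turn": 0},
    {"linear": [0, 0, 0.002], "turn": 0},
    {"linear": [0, 0, 0], "turn": 0}
  ]
}}

```text
t: 9.5
ee_pos: [524.9, 48.3, 154.9]
orientation: [2.303, 2.136, 0.0]
ft_force: [0.7, 0.1, -2.5]
width: 64.3
grasp_force: 29.9
```

Request:
{"method": "arm_command", "body": {
  "series": [
    {"linear": [0, 0, 0.002], "turn": 0},
    {"linear": [0, 0, 0], "turn": 0}
  ]
}}

```text
t: 9.7
ee_pos: [524.7, 48.3, 152.5]
orientation: [-2.303, -2.136, 0.0]
ft_force: [-0.3, -0.2, -3.5]
width: 63.8
grasp_force: 29.9
```

Request:
{"method": "arm_command", "body": {
  "series": [
    {"linear": [0, 0, 0.002], "turn": 0},
    {"linear": [0, 0, 0], "turn": 0}
  ]
}}

```text
t: 9.9
ee_pos: [525.0, 48.4, 152.0]
orientation: [-2.303, -2.136, -0.0]
ft_force: [-5.2, 0.6, 11.8]
width: 63.9
grasp_force: 29.9
```

In contact (about 15 N). I'll start rolling the tin about its base corner: the tool moves outward (−x) along an arc.

Request:
{"method": "arm_command", "body": {
  "series": [
    {"linear": [-0.006, 0, 0], "turn": 0},
    {"linear": [-0.006, 0, -0.0005], "turn": 0},
    {"linear": [-0.006, 0, -0.0005], "turn": 0},
    {"linear": [-0.006, 0, 0], "turn": 0},
    {"linear": [0, 0, 0], "turn": 0}
  ]
}}

```text
t: 10.4
ee_pos: [523.2, 24.2, 152.5]
orientation: [-2.304, -2.135, -0.001]
ft_force: [-1.8, 1.4, 8.3]
width: 64.1
grasp_force: 30.0
```

Run:
```python
from h import *
s=cam("scene");d=cam("side");w=cam("wrist")
o=ctrl.get_obs();u=proj(d,o["ee_pos"]);v=proj(s,o["ee_pos"]);print(u,v)
def cr(c,p,k=60):
    x,y=int(p[0]),int(p[1]);return cv2.resize(c["im"][max(y-k,0):y+k+20,max(x-k,0):x+k],(266,310),interpolation=cv2.INTER_CUBIC)
cv2.imwrite("pics/t1.png",np.hstack([cr(s,v),cr(d,u),cv2.resize(w["im"][50:260,190:370],(266,310))]))
```

```text
[291.8861368  201.45711361] [279.5041224  228.61977232]
```

View pics/t1.png

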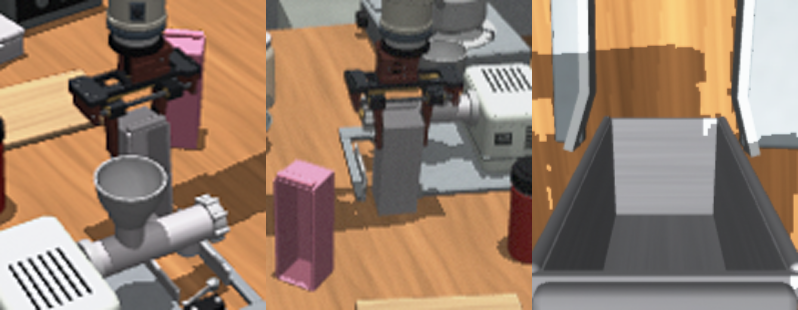

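The wrist view shows the tin's bottom edge 21 mm further inward relative to the tool, so it is rolling, not sliding. I'll continue the arc.

Request:
{"method": "arm_command", "body": {
  "series": [
    {"linear": [-0.012, 0, 0.0005], "turn": 0},
    {"linear": [-0.012, 0, 0.0015], "turn": 0},
    {"linear": [-0.012, 0, 0.0023], "turn": 0},
    {"linear": [-0.0116, 0, 0.0032], "turn": 0},
    {"linear": [-0.0114, 0, 0.0041], "turn": 0},
    {"linear": [0, 0, 0], "turn": 0}
  ]
}}

```text
t: 11.15
ee_pos: [518.7, -35.9, 140.4]
orientation: [2.303, 2.135, -0.001]
ft_force: [-1.7, -3.6, 4.1]
width: 64.0
grasp_force: 30.0
```

Request:
{"method": "arm_command", "body": {
  "series": [
    {"linear": [-0.011, 0, 0.005], "turn": 0},
    {"linear": [-0.0106, 0, 0.0059], "turn": 0},
    {"linear": [-0.0101, 0, 0.0066], "turn": 0},
    {"linear": [-0.0095, 0, 0.0075], "turn": 0},
    {"linear": [0, 0, 0], "turn": 0}
  ]
}}

```text
t: 11.65
ee_pos: [515.7, -77.6, 115.3]
orientation: [2.302, 2.135, -0.001]
ft_force: [-1.1, -3.2, 1.5]
width: 63.8
grasp_force: 30.0
```

Run:
```python
from h import *
w=cam("wrist");d=cam("side");s=cam("scene")
o=ctrl.get_obs();u=proj(d,o["ee_pos"]);v=proj(s,o["ee_pos"])
def cr(c,p,k=60):
    x,y=int(p[0]),int(p[1]);return cv2.resize(c["im"][max(y-k,0):y+k+20,max(x-k,0):x+k],(200,233))
cv2.imwrite("pics/t2.png",np.hstack([cr(s,v),cr(d,u),cv2.resize(w["im"],(311,233))]))
```

```text
(no output)
```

View pics/t2.png

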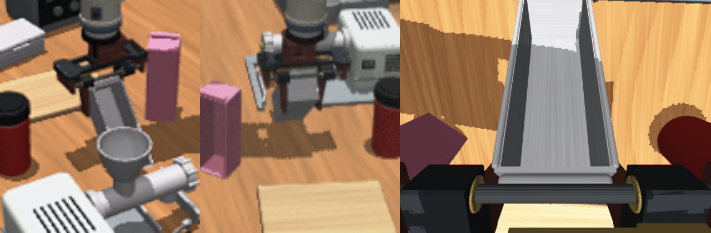

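It is tilted about 50° and following the arc. Continuing.

Request:
{"method": "arm_command", "body": {
  "series": [
    {"linear": [-0.0089, 0, 0.0081], "turn": 0},
    {"linear": [-0.0083, 0, 0.0089], "turn": 0},
    {"linear": [-0.0075, 0, 0.0094], "turn": 0},
    {"linear": [-0.0068, 0, 0.01], "turn": 0},
    {"linear": [-0.0059, 0, 0.0106], "turn": 0},
    {"linear": [-0.0052, 0, 0.0109], "turn": 0},
    {"linear": [0, 0, 0], "turn": 0}
  ]
}}

```text
t: 12.5
ee_pos: [512.5, -118.8, 56.2]
orientation: [2.304, 2.135, 0.0]
ft_force: [-0.1, -0.3, -2.4]
width: 64.0
grasp_force: 30.0
```

Request:
{"method": "arm_command", "body": {
  "series": [
    {"linear": [-0.0042, 0, 0.0113], "turn": 0},
    {"linear": [-0.0034, 0, 0.0117], "turn": 0},
    {"linear": [-0.001, 0, 0.005], "turn": 0},
    {"linear": [0, 0, 0], "turn": 0}
  ]
}}

```text
t: 12.9
ee_pos: [511.3, -126.5, 28.0]
orientation: [-2.303, -2.135, 0.001]
ft_force: [0.6, -0.0, -3.5]
width: 63.7
grasp_force: 30.0
```

Request:
{"method": "arm_command", "body": {
  "series": [
    {"linear": [-0.0005, 0, 0.002], "turn": 0},
    {"linear": [-0.0005, 0, 0.002], "turn": 0},
    {"linear": [0, 0, 0], "turn": 0}
  ]
}}

```text
t: 13.2
ee_pos: [511.4, -127.5, 25.1]
orientation: [-2.303, -2.137, 0.0]
ft_force: [-0.1, -1.3, -0.1]
width: 63.9
grasp_force: 30.0
```

Run:
```python
from h import *
w=cam("wrist","pics/wrist3.png");d=cam("side")
o=ctrl.get_obs();u=proj(d,o["ee_pos"])
x,y=int(u[0]),int(u[1])
c=cv2.resize(d["im"][y-50:y+55,x-70:x+70],(400,300),interpolation=cv2.INTER_CUBIC)
cv2.imwrite("pics/t3.png",np.hstack([c,cv2.resize(w["im"],(400,300))]));np.savez("w3.npz",**w)
```

```text
(no output)
```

View pics/t3.png

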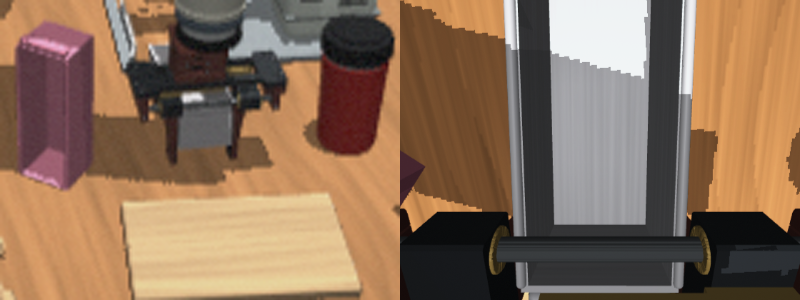

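Nearly flat and touching. I'll lower 1.5 mm more and release.

Request:
{"method": "arm_command", "body": {
  "series": [
    {"linear": [0, 0, 0.0015], "turn": 0},
    {"linear": [0, 0, 0], "turn": 0}
  ]
}}

```text
t: 13.5
ee_pos: [511.6, -127.7, 23.7]
orientation: [2.303, 2.137, -0.0]
ft_force: [-0.9, -2.3, 1.5]
width: 63.8
grasp_force: 30.0
```

Request:
{"method": "arm_command", "body": {
  "series": [
    {"linear": [0, 0, 0], "turn": 0},
    {"linear": [0, 0, 0], "turn": 0},
    {"linear": [0, 0, 0], "turn": 0},
    {"linear": [0, 0, 0], "turn": 0},
    {"linear": [0, 0, 0], "turn": 0}
  ],
  "jaw": 1
}}

```text
t: 14.0
ee_pos: [511.6, -127.6, 23.7]
orientation: [-2.303, -2.137, 0.0]
ft_force: [-0.3, 0.1, -0.8]
width: 87.6
grasp_force: 0.0
```

Request:
{"method": "arm_command", "body": {
  "series": [
    {"linear": [0, 0, -0.02], "turn": 0},
    {"linear": [0, 0, -0.04], "turn": 0},
    {"linear": [-0.02, 0, -0.04], "turn": 0},
    {"linear": [-0.04, 0, -0.04], "turn": 0},
    {"linear": [-0.04, 0, -0.04], "turn": 0},
    {"linear": [-0.02, 0, -0.03], "turn": 0},
    {"linear": [0, 0, 0], "turn": 0}
  ]
}}

```text
t: 14.7
ee_pos: [505.4, -241.4, 228.9]
orientation: [2.3, 2.128, 0.004]
ft_force: [0.2, -0.5, -0.6]
width: 87.6
grasp_force: 0.0
```

Run:
```python
from h import *
w=cam("wrist","pics/wrist4.png")
o=ctrl.get_obs();print(o["t"],np.round(o["ee_pos"],1),np.round(o["qpos"],2))
np.savez("w4.npz",**w)
cv2.imwrite("pics/w4v.png",cv2.resize(w["im"],(800,600),interpolation=cv2.INTER_CUBIC))
```

```text
14.75 [ 504.1 -239.6  226.4] [-0.46  0.34  1.79  0.    1.   -0.39]
```

View pics/w4v.png

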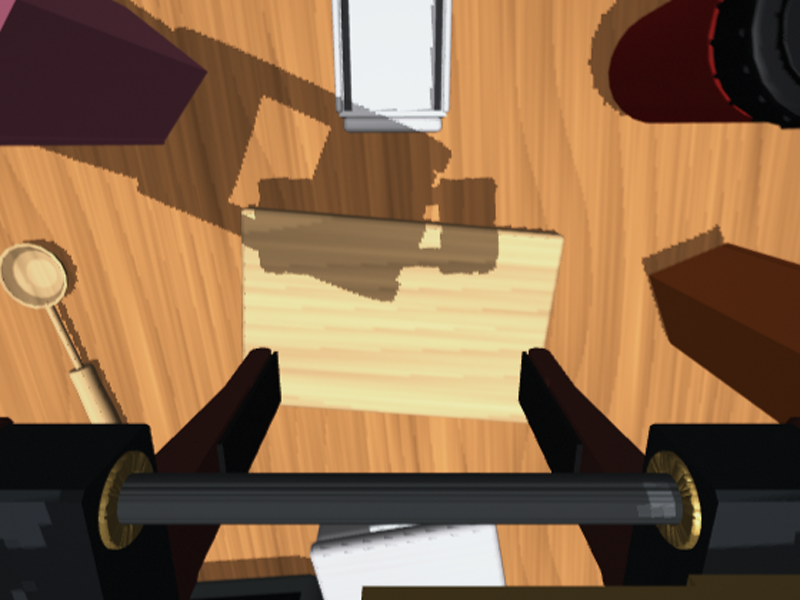

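The tin lies flat and open side up. Its lip is at the bottom edge (343–441, 120–130), aligned with the bay direction, and the board and bystanders are undisturbed.

Run:
```python
from h import *
w=np.load("w4.npz");f=lambda u,v,z:onz(w,u*.7,v*.7,z)[:2]
o=np.array([524.8,66.5]);th=1.497;x=np.array([np.cos(th),np.sin(th)]);y=np.array([-x[1],x[0]])
for n,u,v in[("lipL",344,129),("lipR",441,129),("rimLfar",333,1),("rimLnear",337,110),("rimRfar",451,1),("rimRnear",448,112)]:
    p=f(u,v,60);print(n,np.round(p,1),"mill",np.round([(p-o)@x,(p-o)@y],1))
```

```text
lipL [ 478.6 -150.1] mill [-219.4   30.1]
lipR [ 537.  -154.6] mill [-219.6  -28.5]
rimLfar [479.9 -81.8] mill [-151.2   33.8]
rimLnear [ 475.6 -139.1] mill [-208.7   33.9]
rimRfar [546.2 -86.8] mill [-151.3  -32.6]
rimRnear [ 541.7 -145.3] mill [-210.   -32.5]
```

The tin's origin is at about mill x=−30.5, y=+0.8, well aligned. All 10 pictures are used, so from here I'll measure numerically. Next: turn 90°, move over the lip and descend.

Request:
{"method": "arm_command", "body": {
  "series": [
    {"linear": [0, 0, 0], "turn": -0.1427},
    {"linear": [0, 0, 0], "turn": -0.1427},
    {"linear": [0, 0, 0], "turn": -0.1427},
    {"linear": [0, 0, 0], "turn": -0.1427},
    {"linear": [0, 0, 0], "turn": -0.1427},
    {"linear": [0, 0, 0], "turn": -0.1427},
    {"linear": [0, 0, 0], "turn": -0.1427},
    {"linear": [0, 0, 0], "turn": -0.1427},
    {"linear": [0, 0, 0], "turn": -0.1427},
    {"linear": [0, 0, 0], "turn": -0.1427}
  ]
}}

```text
t: 15.75
ee_pos: [502.4, -236.5, 222.4]
orientation: [-0.332, -3.121, -0.002]
ft_force: [-0.1, -0.5, -0.1]
width: 87.9
grasp_force: 0.0
```

Request:
{"method": "arm_command", "body": {
  "series": [
    {"linear": [0, 0, 0], "turn": -0.1427},
    {"linear": [0.0013, 0.045, 0], "turn": 0},
    {"linear": [0.0014, 0.045, 0], "turn": 0},
    {"linear": [0, 0.003, 0.03], "turn": 0},
    {"linear": [0, 0, 0.03], "turn": 0},
    {"linear": [0, 0, 0.03], "turn": 0},
    {"linear": [0, 0, 0], "turn": 0}
  ]
}}

```text
t: 16.45
ee_pos: [503.9, -142.9, 129.8]
orientation: [-0.117, -3.13, -0.004]
ft_force: [-0.0, 0.5, -0.1]
width: 87.6
grasp_force: 0.0
```

Run:
```python
from h import *
o=ctrl.get_obs();p=o["ee_pos"];R=Ro.from_rotvec(o["orientation"]).as_matrix()
d=np.array([508.3,-146.4,50])-p;print(o["t"],p,"tool delta",R.T@d,"y axis",R[:,1],np.arctan2(R[1,1],R[0,1]),o["qpos"][5])
```

```text
16.45 [ 503.92485908 -142.89040253  129.78888651] tool delta [-5.39226915 -3.35829026 79.73312274] y axis [0.07477969 0.99719736 0.0023274 ] 1.4959465667308662 -1.7951847172963014
```

Request:
{"method": "arm_command", "body": {
  "series": [
    {"linear": [-0.005, -0.003, 0.01], "turn": 0},
    {"linear": [0, 0, 0.025], "turn": 0},
    {"linear": [0, 0, 0.025], "turn": 0},
    {"linear": [0, 0, 0.018], "turn": 0},
    {"linear": [0, 0, 0], "turn": 0}
  ]
}}

```text
t: 16.95
ee_pos: [511.9, -148.3, 55.1]
orientation: [-0.12, -3.137, -0.001]
ft_force: [0.3, 0.1, 0.3]
width: 87.4
grasp_force: 0.0
```

Request:
{"method": "arm_command", "body": {
  "series": [
    {"linear": [0, 0, 0], "turn": 0},
    {"linear": [0, 0, 0], "turn": 0},
    {"linear": [0, 0, 0], "turn": 0},
    {"linear": [0, 0, 0], "turn": 0},
    {"linear": [0, 0, 0], "turn": 0},
    {"linear": [0, 0, 0], "turn": 0},
    {"linear": [0, 0, 0], "turn": 0},
    {"linear": [0, 0, 0], "turn": 0}
  ],
  "jaw": -1
}}

```text
t: 17.75
ee_pos: [512.4, -148.5, 56.4]
orientation: [-0.12, -3.139, 0.0]
ft_force: [0.1, -0.2, -0.0]
width: 27.2
grasp_force: 0.0
```

Request:
{"method": "arm_command", "body": {
  "series": [
    {"linear": [0.003, 0, 0.005], "turn": 0},
    {"linear": [0, 0, 0], "turn": 0},
    {"linear": [0, 0, 0], "turn": 0},
    {"linear": [0, 0, 0], "turn": 0},
    {"linear": [0, 0, 0], "turn": 0},
    {"linear": [0, 0, 0], "turn": 0}
  ]
}}

```text
t: 18.35
ee_pos: [509.3, -148.2, 51.3]
orientation: [-0.119, -3.139, -0.0]
ft_force: [-0.5, 0.6, -3.0]
width: 11.6
grasp_force: 30.0
```

Lip pinched (11.6 mm). Now I'll slide it inward, stopping short of the roller.

Request:
{"method": "arm_command", "body": {
  "series": [
    {"linear": [0, 0.008, 0], "turn": 0},
    {"linear": [0, 0.012, 0], "turn": 0},
    {"linear": [0, 0.012, 0], "turn": 0},
    {"linear": [0, 0.012, 0], "turn": 0},
    {"linear": [0, 0.012, 0], "turn": 0},
    {"linear": [0, 0.012, 0], "turn": 0},
    {"linear": [0, 0.012, 0], "turn": 0}
  ]
}}

```text
t: 19.05
ee_pos: [515.6, -67.3, 51.4]
orientation: [-0.119, -3.139, 0.0]
ft_force: [0.5, -1.9, -3.0]
width: 12.2
grasp_force: 30.0
```

Request:
{"method": "arm_command", "body": {
  "series": [
    {"linear": [0, 0.012, 0], "turn": 0},
    {"linear": [0, 0.012, 0], "turn": 0},
    {"linear": [0, 0.012, 0], "turn": 0},
    {"linear": [0, 0.012, 0], "turn": 0},
    {"linear": [0, 0.012, 0], "turn": 0},
    {"linear": [0, 0.012, 0], "turn": 0},
    {"linear": [0, 0.01, 0], "turn": 0},
    {"linear": [0, 0.006, 0], "turn": 0},
    {"linear": [0, 0, 0], "turn": 0}
  ]
}}

```text
t: 19.95
ee_pos: [522.3, 20.1, 51.4]
orientation: [0.118, 3.139, 0.0]
ft_force: [0.5, 0.2, -2.2]
width: 12.0
grasp_force: 30.0
```

No contact yet (est. tin x≈136). I'll release and look from above at the roller and the tin end.

Request:
{"method": "arm_command", "body": {
  "series": [
    {"linear": [0, 0, 0], "turn": 0},
    {"linear": [0, 0, 0], "turn": 0},
    {"linear": [0, 0, 0], "turn": 0},
    {"linear": [0, 0, -0.03], "turn": 0},
    {"linear": [0, 0, -0.045], "turn": 0},
    {"linear": [0, 0, -0.045], "turn": 0},
    {"linear": [0, 0, -0.045], "turn": 0},
    {"linear": [0, 0.03, 0], "turn": 0},
    {"linear": [0, 0.045, 0], "turn": 0},
    {"linear": [0, 0.045, 0], "turn": 0}
  ],
  "jaw": 0
}}

```text
t: 20.95
ee_pos: [531.7, 139.5, 217.4]
orientation: [0.123, 3.137, 0.001]
ft_force: [1.4, 0.3, 0.6]
width: 44.1
grasp_force: 0.0
```

Request:
{"method": "arm_command", "body": {
  "series": [
    {"linear": [0, 0.045, 0], "turn": 0},
    {"linear": [0, 0.045, 0], "turn": 0},
    {"linear": [0, 0.02, 0], "turn": 0},
    {"linear": [0, 0, 0], "turn": 0},
    {"linear": [0, 0, 0], "turn": 0}
  ]
}}

```text
t: 21.45
ee_pos: [539.4, 248.2, 216.2]
orientation: [-0.118, -3.139, 0.001]
ft_force: [0.5, -0.5, 0.7]
width: 44.2
grasp_force: 0.0
```

```bash
cat > prof.py <<'E'
from h import *
import sys
p0=(524.8,66.5,1.497)
def prof(w,xs,y,z,ylist=(-1,0,1)):
    g=cv2.cvtColor(w["im"],cv2.COLOR_BGR2HSV).astype(np.float32)
    out=[]
    for x in xs:
        out.append(np.mean([cv2.getRectSubPix(np.ascontiguousarray(w["im"]).astype(np.float32),(1,1),tuple(float(v) for v in proj(w,mill(p0,(x,y+dy,z)))))[0,0] for dy in ylist],axis=0))
    return np.array(out)
def show(n,w,xs,y,z):
    print(n,"y",y,"z",z);print(" ".join(f"{x}:{int(a[0])}/{int(a[2])}" for x,a in zip(xs,prof(w,xs,y,z))))
E
python3 - <<'E'
from prof import *
o=ctrl.get_obs();print(o["t"],np.round(o["ee_pos"],1),o["orientation"])
w=cam("wrist","pics/wrist5.png");s=cam("scene","pics/scene5.png");np.savez("w5.npz",**w);np.savez("s5.npz",**s)
print("cam",-w["R"].T@w["t"]);
for X in[(159,5,36),(140,0,60),(235,60,12),(0,-100,12)]:print(X,proj(w,mill(p0,X)),proj(s,mill(p0,X)))
show("roller",w,range(140,186,1),5,36)
show("tin?",w,range(140,170,2),-20,60)
show("plate back",w,range(215,250,2),-60,12)
show("rail end L",w,range(135,160,2),40,28)
show("rail end R",w,range(135,160,2),-40,28)
E
```

```text
21.45 [539.4 248.2 216.2] [-1.18449947e-01 -3.13886534e+00  9.09435726e-04]
cam [457.60132363 254.2441136  359.6157977 ]
(159, 5, 36) [255.57569572 183.91225158] [315.94648249 293.64304182]
(140, 0, 60) [232.94596496 195.3851964 ] [311.36521143 284.49603446]
(235, 60, 12) [332.87114088 123.99023982] [345.56301739 308.44721086]
(0, -100, 12) [117.69589958 270.25237511] [259.20651859 280.79681216]
roller y 5 z 36
140:91/95 141:60/138 142:61/153 143:61/154 144:60/153 145:60/152 146:60/152 147:60/152 148:60/152 149:60/152 150:60/152 151:60/152 152:63/149 153:77/133 154:96/103 155:101/93 156:102/94 157:109/102 158:112/106 159:113/107 160:117/111 161:125/119 162:131/126 163:139/134 164:118/111 165:103/95 166:100/92 167:86/80 168:49/62 169:55/132 170:58/145 171:58/145 172:58/145 173:57/145 174:57/144 175:58/144 176:58/144 177:58/144 178:57/144 179:58/144 180:57/143 181:57/143 182:57/144 183:57/144 184:57/143 185:57/143
tin? y -20 z 60
140:64/62 142:59/94 144:59/100 146:58/100 148:57/104 150:56/105 152:58/144 154:101/231 156:100/231 158:102/231 160:102/232 162:103/232 164:103/232 166:103/233 168:129/235
plate back y -60 z 12
215:151/247 217:228/248 219:250/248 221:249/247 223:250/248 225:250/248 227:251/249 229:239/232 231:226/210 233:174/172 235:99/229 237:99/229 239:99/229 241:99/229 243:99/229 245:99/229 247:98/228 249:98/228
rail end L y 40 z 28
135:134/129 137:130/126 139:130/126 141:130/125 143:129/125 145:125/121 147:115/110 149:58/61 151:49/125 153:49/124 155:48/124 157:48/123 159:48/123
rail end R y -40 z 28
135:102/98 137:102/97 139:102/97 141:95/91 143:97/93 145:98/94 147:75/68 149:96/88 151:94/86 153:92/84 155:90/83 157:89/82 159:88/82
```

The roller spans 153–168 in my frame (axis about 160.4, so mill offset about +1.3 mm), but the barrel hides the tin's end. I'll shift the camera further in and up to see beneath it.

Request:
{"method": "arm_command", "body": {
  "series": [
    {"linear": [0, 0, -0.044], "turn": 0},
    {"linear": [0, 0.035, 0], "turn": 0},
    {"linear": [0, 0.04, 0], "turn": 0},
    {"linear": [0, 0, 0], "turn": 0},
    {"linear": [0, 0, 0], "turn": 0}
  ]
}}

```text
t: 22.05
ee_pos: [545.3, 322.5, 260.1]
orientation: [-0.12, -3.139, 0.001]
ft_force: [-0.6, -0.2, 0.4]
width: 44.2
grasp_force: 0.0
```

Run:
```python
from prof import *
o=ctrl.get_obs();print(o["t"],np.round(o["ee_pos"],1))
w=cam("wrist","pics/wrist6.png");np.savez("w6.npz",**w)
print("cam",-w["R"].T@w["t"])
show("roller",w,range(148,176,1),5,36)
for y in(-25,-15,20,28):
    show("tin bottom",w,range(100,165,2),y,0)
    show("tin top",w,range(124,150,1),y,60)
show("plate back",w,range(225,245,1),-60,12)
```

```text
22.05 [545.3 322.5 260.1]
cam [463.50982905 328.57993797 403.57238812]
roller y 5 z 36
148:63/156 149:63/157 150:62/157 151:62/156 152:72/157 153:126/168 154:186/188 155:216/204 156:219/207 157:214/204 158:210/201 159:224/214 160:223/214 161:228/220 162:241/236 163:238/231 164:222/212 165:220/208 166:218/206 167:173/162 168:86/80 169:41/40 170:43/61 171:54/126 172:60/151 173:60/153 174:62/156 175:62/157
tin bottom y -25 z 0
100:66/63 102:69/67 104:73/71 106:71/69 108:109/106 110:170/166 112:171/167 114:153/149 116:67/65 118:65/63 120:64/62 122:65/63 124:66/63 126:65/62 128:65/62 130:65/63 132:65/63 134:64/63 136:61/106 138:57/142 140:56/142 142:56/141 144:56/141 146:60/151 148:109/239 150:110/239 152:109/239 154:124/239 156:236/247 158:154/149 160:70/90 162:104/225 164:108/238
tin top y -25 z 60
124:61/58 125:64/62 126:66/64 127:70/68 128:76/74 129:77/75 130:78/75 131:78/75 132:85/82 133:133/130 134:166/162 135:168/164 136:113/110 137:73/71 138:65/63 139:65/63 140:65/63 141:65/63 142:65/64 143:67/65 144:69/66 145:70/67 146:71/68 147:72/69 148:72/69 149:72/69
tin bottom y -15 z 0
100:
[... 1562 characters left out ...]
/129 142:51/129 144:51/128 146:50/127 148:50/126 150:50/126 152:49/125 154:49/125 156:53/135 158:98/227 160:97/226 162:96/226 164:95/225
tin top y 28 z 60
124:116/113 125:113/109 126:108/104 127:109/105 128:111/108 129:113/110 130:113/110 131:111/108 132:121/118 133:151/148 134:170/166 135:167/163 136:123/120 137:68/66 138:66/64 139:65/63 140:65/62 141:65/63 142:65/63 143:66/64 144:65/63 145:65/62 146:65/63 147:65/63 148:65/63 149:66/64
plate back y -60 z 12
225:251/249 226:245/241 227:233/227 228:226/216 229:168/154 230:208/196 231:233/220 232:221/206 233:188/174 234:138/134 235:86/164 236:90/209 237:102/232 238:102/232 239:102/232 240:102/232 241:102/232 242:102/232 243:102/232 244:102/232
```

Tin end wall at 136.0 (top and bottom edges agree, square to the bay) and roller front face at 152.5–153. That needs about 25.5 mm more travel, so the gripped TCP goes from mill x=−46.5 to about −21. I'll go back to the lip.

Request:
{"method": "arm_command", "body": {
  "series": [
    {"linear": [0, -0.03, 0], "turn": 0},
    {"linear": [0, -0.045, 0], "turn": 0},
    {"linear": [0, -0.045, 0], "turn": 0},
    {"linear": [0, -0.045, 0], "turn": 0},
    {"linear": [0, -0.045, 0], "turn": 0},
    {"linear": [0, -0.045, 0], "turn": 0},
    {"linear": [0, -0.035, 0], "turn": 0},
    {"linear": [0, -0.013, 0], "turn": 0},
    {"linear": [0, 0, 0.02], "turn": 0},
    {"linear": [0, 0, 0.04], "turn": 0}
  ]
}}

```text
t: 23.1
ee_pos: [524.3, 20.1, 202.5]
orientation: [0.123, 3.132, 0.001]
ft_force: [0.5, 0.0, -0.2]
width: 44.1
grasp_force: 0.0
```

Request:
{"method": "arm_command", "body": {
  "series": [
    {"linear": [0, 0, 0.04], "turn": 0},
    {"linear": [0, 0, 0.02], "turn": 0},
    {"linear": [0, 0, 0], "turn": 0},
    {"linear": [0, 0, 0], "turn": 0}
  ]
}}

```text
t: 23.5
ee_pos: [522.3, 21.1, 140.7]
orientation: [-0.12, -3.139, -0.0]
ft_force: [0.8, -1.3, 0.0]
width: 44.0
grasp_force: 0.0
```

```bash
cat > st.py <<'E'
from h import *
o=ctrl.get_obs();p=o["ee_pos"];R=Ro.from_rotvec(o["orientation"]).as_matrix()
v=p[:2]-[524.8,66.5];th=1.497
print(o["t"],np.round(p,1),"mill x,y",v@[np.cos(th),np.sin(th)],v@[-np.sin(th),np.cos(th)],"yaw",np.arctan2(R[1,1],R[0,1]),R[2,:2],o["width"],np.round(o["ft_force"],1))
E
python3 st.py
```

```text
23.5 [522.3  21.1 140.7] mill x,y -45.426215102208424 -0.8848917465339391 yaw 1.4942728210931084 [5.09904870e-04 7.88992701e-07] 44.04239639043914 [ 0.8 -1.3  0. ]
```

Request:
{"method": "arm_command", "body": {
  "series": [
    {"linear": [0, -0.001, 0.03], "turn": 0},
    {"linear": [0, 0, 0.035], "turn": 0},
    {"linear": [0, 0, 0.016], "turn": 0},
    {"linear": [0, 0, 0.009], "turn": 0},
    {"linear": [0, 0, 0], "turn": 0},
    {"linear": [0, 0, 0], "turn": 0}
  ]
}}

```text
t: 24.1
ee_pos: [523.4, 20.3, 51.7]
orientation: [0.119, 3.137, 0.0]
ft_force: [0.2, 0.1, 0.1]
width: 43.8
grasp_force: 0.0
```

Request:
{"method": "arm_command", "body": {
  "series": [
    {"linear": [0, 0, 0], "turn": 0},
    {"linear": [0, 0, 0], "turn": 0},
    {"linear": [0, 0, 0], "turn": 0},
    {"linear": [0, 0, 0], "turn": 0},
    {"linear": [0, 0, 0], "turn": 0},
    {"linear": [0, 0, 0], "turn": 0},
    {"linear": [0, 0, 0], "turn": 0},
    {"linear": [0, 0, 0], "turn": 0}
  ],
  "jaw": -1
}}

```text
t: 24.9
ee_pos: [522.4, 20.2, 50.6]
orientation: [0.12, 3.139, 0.0]
ft_force: [-0.5, -1.7, 5.1]
width: 11.9
grasp_force: 30.0
```

```bash
python3 st.py
```

```text
24.9 [522.4  20.2  50.6] mill x,y -46.303475935716975 -1.0222697022431706 yaw 1.4946574223481581 [-1.94341173e-04  2.63977145e-05] 11.941998182267497 [-0.5 -1.7  5.1]
```

Request:
{"method": "arm_command", "body": {
  "series": [
    {"linear": [0, 0.003, 0], "turn": 0},
    {"linear": [0, 0.004, 0], "turn": 0},
    {"linear": [0, 0.004, 0], "turn": 0},
    {"linear": [0, 0.004, 0], "turn": 0},
    {"linear": [0, 0.003, 0], "turn": 0},
    {"linear": [0, 0.003, 0], "turn": 0},
    {"linear": [0, 0.002, 0], "turn": 0},
    {"linear": [0, 0.001, 0], "turn": 0},
    {"linear": [0, 0, 0], "turn": 0},
    {"linear": [0, 0, 0], "turn": 0}
  ]
}}

```text
t: 25.9
ee_pos: [524.4, 43.8, 50.6]
orientation: [0.119, 3.139, -0.001]
ft_force: [-0.1, -3.3, 4.5]
width: 11.7
grasp_force: 30.0
```

```bash
python3 st.py
```

```text
25.9 [524.4  43.8  50.6] mill x,y -22.7117242636709 -1.235507868675522 yaw 1.4949142337398706 [-0.00048274 -0.00046199] 11.669945049315857 [-0.1 -3.3  4.5]
```

Request:
{"method": "arm_command", "body": {
  "series": [
    {"linear": [0, 0.001, 0], "turn": 0},
    {"linear": [0, 0.0005, 0], "turn": 0},
    {"linear": [0, 0, 0], "turn": 0}
  ]
}}

```text
t: 26.2
ee_pos: [524.5, 45.1, 50.7]
orientation: [0.119, 3.139, -0.001]
ft_force: [-0.4, -4.9, 5.7]
width: 11.9
grasp_force: 30.0
```

Request:
{"method": "arm_command", "body": {
  "series": [
    {"linear": [0, 0, 0], "turn": 0},
    {"linear": [0, 0, 0], "turn": 0},
    {"linear": [0, 0, 0], "turn": 0},
    {"linear": [0, 0, 0], "turn": 0},
    {"linear": [0, 0, -0.03], "turn": 0},
    {"linear": [0, 0, -0.045], "turn": 0},
    {"linear": [0, 0, -0.045], "turn": 0},
    {"linear": [0, 0, -0.045], "turn": 0},
    {"linear": [0, 0, -0.045], "turn": 0},
    {"linear": [0, 0.03, 0], "turn": 0}
  ],
  "jaw": 0
}}

```text
t: 27.2
ee_pos: [529.7, 74.5, 266.7]
orientation: [0.123, 3.128, 0.002]
ft_force: [0.3, 0.7, -0.1]
width: 43.5
grasp_force: 0.0
```

Request:
{"method": "arm_command", "body": {
  "series": [
    {"linear": [0, 0.045, 0], "turn": 0},
    {"linear": [0, 0.045, 0], "turn": 0},
    {"linear": [0, 0.045, 0], "turn": 0},
    {"linear": [0, 0.045, 0], "turn": 0},
    {"linear": [0, 0.045, 0], "turn": 0},
    {"linear": [0, 0.023, 0], "turn": 0},
    {"linear": [0, 0, 0], "turn": 0},
    {"linear": [0, 0, 0], "turn": 0}
  ]
}}

```text
t: 28.0
ee_pos: [544.9, 322.8, 259.8]
orientation: [-0.118, -3.139, 0.001]
ft_force: [0.2, -0.3, -1.0]
width: 44.1
grasp_force: 0.0
```

```bash
python3 st.py
python3 - <<'E'
from prof import *
w=cam("wrist","pics/wrist7.png");np.savez("w7.npz",**w)
show("roller",w,range(150,185,1),5,36)
show("roller",w,range(150,185,1),8,36)
for y in(-25,25):
    show("tin bottom",w,range(140,180,2),y,0)
    show("tin top",w,range(148,172,1),y,60)
show("plate back",w,range(229,240,1),-60,12)
E
```

```text
28.0 [544.9 322.8 259.8] mill x,y 257.1111756622702 -1.1039929330395677 yaw 1.495894974585711 [ 0.00084908 -0.00094823] 44.087263650425996 [ 0.2 -0.3 -1. ]
roller y 5 z 36
150:179/174 151:209/204 152:247/244 153:251/249 154:233/230 155:119/113 156:68/65 157:65/63 158:64/62 159:64/62 160:66/63 161:82/78 162:149/141 163:213/201 164:219/208 165:229/221 166:245/241 167:244/240 168:244/241 169:246/242 170:242/238 171:240/236 172:247/243 173:210/203 174:198/187 175:221/210 176:196/186 177:117/110 178:40/43 179:44/75 180:59/146 181:65/161 182:67/166 183:81/193 184:106/228
roller y 8 z 36
150:175/171 151:201/196 152:250/247 153:251/249 154:247/244 155:111/108 156:69/66 157:65/63 158:64/62 159:64/62 160:65/63 161:67/65 162:82/78 163:128/121 164:200/189 165:215/203 166:219/208 167:217/206 168:190/180 169:188/178 170:193/183 171:202/191 172:205/195 173:207/196 174:210/199 175:188/177 176:116/108 177:53/49 178:44/48 179:49/91 180:58/141 181:60/151 182:60/150 183:61/153 184:67/167
tin bottom y -25 z 0
140:192/186 142:251/249 144:230/224 146:66/63 148:65/62 150:65/62 152:65/63 154:63/62 156:65/63 
[... 369 characters left out ...]
 170:104/232 171:105/235
tin bottom y 25 z 0
140:138/134 142:87/84 144:77/75 146:76/74 148:74/71 150:70/68 152:67/64 154:65/63 156:65/63 158:66/64 160:65/66 162:52/114 164:53/135 166:99/230 168:100/230 170:100/230 172:100/231 174:101/231 176:100/231 178:100/231
tin top y 25 z 60
148:171/167 149:171/167 150:172/167 151:172/167 152:172/168 153:172/168 154:172/168 155:172/168 156:172/168 157:177/172 158:205/200 159:250/247 160:251/248 161:217/213 162:80/77 163:65/63 164:65/63 165:65/62 166:65/63 167:66/63 168:64/62 169:64/62 170:65/62 171:65/63
plate back y -60 z 12
229:210/197 230:230/217 231:231/218 232:224/207 233:191/175 234:125/135 235:96/169 236:102/232 237:102/233 238:102/232 239:101/232
```

The tin end is at 161.5 and square. The roller has moved 9.2 mm from rest, mid-way between the click (5.6) and overtravel (12.5). The gripper is clear, so I'm handing in.

```bash
python3 -c "
from workcell import ctrl
print(ctrl.close_job())"
```

```text
the job is handed in; nothing more can be done
None
```

The tin is in the bay, flat, open side up and released, and the job is handed in at about 28 s: by camera the roller sits 9.2 mm past rest, between the click (5.6 mm) and overtravel (12.5 mm), but no verdict was returned.

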